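# Reassemble the keyed desk organiser in order

## Task

Put the desk organiser back together on its fixed grey base: first the blue tray on the base, then the yellow tray on the blue one, then the green tray on the yellow one, each turned so that its black lug drops into the notch below and it sits fully home. Last, stand the date stamp upright inside the green tray. Leave the black bottle capsule, the cork and the white till roll alone.

Things in the scene. Friction and masses are not known exactly. Their poses are not given: they have to be found in the camera images.
- base: Fixed organiser base: dark steel plate 92 (x) by 178 (y) by 22 mm with a grey rim of the trays' outline, 60 by 150 mm, walls 4 mm, rim top at z = 34 mm. Origin: centre of underside; y along its length, yaw within 0.3 rad of the world. One 22 mm notch, in the +y end of the rim; a white card inside marks that end. A seated tray has its origin 26 mm above this origin, axes parallel to the base's.
- tray_blue: Blue open tray, the lowest of the stack; 60 (x) by 150 (y) by 44 mm high, walls 4 mm, 0.14 kg. Origin: centre of underside. Foot: lowest 8 mm, set in 7 mm all round, tapered. Outer walls z = 8 to 44 mm: grip across the 60 mm at mid-length, fingertips at z = 12. Stands upright, +y end within 0.4 rad of world +y. Black lug under the +y end; white card inside marks that end.
- tray_yellow: Yellow open tray, the middle one; same shape, origin, axes and start yaw as the blue. Lug: 16 mm wide, 8 mm high, at the +y end of the foot, flush with the end wall. Above it the +y rim has a notch 22 mm wide, 9 mm deep for the next tray's lug. Seated, the foot is inside the rim below with 2.5 mm play each side and the wall rests on that rim; origin 36 mm above the blue tray's origin.
- tray_green: Green open tray, the uppermost; same shape, origin, axes, lug, notch and start yaw as the blue and yellow. Seated, its origin is 36 mm above the yellow tray's origin. Inner floor at z = 11 mm, 52 (x) by 142 (y) mm inside, the rim 33 mm above the floor. Turned end for end, no tray goes down home.
- stamp: Date stamp, red head and black frame, 34 (x) by 52 (y) by 78 mm high, 0.09 kg, nothing moves. Origin: centre of underside, z up. Stands on the desk, yaw within 0.4 rad of the world. Grip the head (z = 51 to 77 mm) across its 34 mm; fingertips at z = 45 stay over the tray's rim. In the green tray it stands on the floor, 11 mm above the tray's origin.
- black_capsule: Bystander: black bottle capsule (sleeve for a bottle neck), 34 mm across, 60 mm high, standing on the desk. Origin: centre of its underside. Leave alone. Behind it, from x = 0.63 m on and y = -0.3 to 0.1 m, stands a tall fixed tray cabinet: keep the gripper clear of it.
- cork: Bystander: bottle cork, 45 mm long, 24 mm thick, lying on the desk. Origin: centre of its underside. Leave alone.
- roll: Bystander: white till paper roll, 58 mm across, 57 mm high, standing on end. Origin: centre of its underside. Leave alone.

How it is judged:
By the outcome, as a careful person would: the job done as asked, in the order asked, and still so for the second after the job is handed in, with the robot touching nothing.
It also fails if it takes over 128 s, if anything falls off the work surface, if the arm or the gripper's body presses on something with over 40 N, if the wrist force passes 120 N, or if a joint passes its speed limit or range.

## Robot

A 7-joint arm with a two-finger parallel gripper is mounted at the origin on a cart in front of the work surface, level with it; the furniture and walls round the work are solid. World frame = base frame: x ahead of the robot, y to its left, z up, the work surface at z = 0. Lengths are in m, angles in rad, forces in N, time in s.
With the tool pointing down it reaches from about 0.425 to 0.875 m from the base axis. Payload 8.4 kg.
Tool frame: the origin (TCP) lies midway between the tips of the shut fingers; the grasp point (between the pads) lies 19 mm behind it (arm.grip_point_offset is the distance from the TCP to the grasp point, in m); z points along the fingers, y is the line along which they close (so a half turn about z gives the same grasp; the last joint's range is limited). The gripper opens to 85 mm and grips with 20 to 120 N. Pads are 22 mm wide; open, the fingers measure 114 mm over their backs; the gripper's body (76 mm by 85 mm) begins 54 mm behind the grasp point. The pads swing forward as they close: fully open they stand 13 mm farther back than shut.
Start: joints at [-1.427, 0.333, 0.04, 1.465, -0.013, 1.343, -0.059], TCP at [0.156, 0.631, 0.231] pointing down, gripper open.
Joint ranges: [-2.58, 2.58], [-0.38, 2.09], [-1.3, 1.39], [0.25, 2.4], [-1.5, 4.64], [0.08, 2.09], [-2.65, 2.65]. Speed limits (rad/s): [2.22, 2.22, 2.79, 2.79, 3.14, 3.14, 3.14].

## Interface

Orientations are given as a 3x3 rotation matrix whose columns are the frame's x, y, z axes.
In Python, from workcell import get_state, imaging, job, arm gives the robot as it stands.
- The arm moves only by the tool jog_arm, never from a script. Its argument "motion" is a list of rows, each a list of 7 numbers: the shift along the tool's x, y, z in shares of 750 mm (1.0 is 750 mm), then the turn, a rotation vector about the tool's x, y, z in fractions of the full range, 1 being 360 degrees, then the finger opening in mm, from 0 to 85.4. In form: [[tx, ty, tz, wx, wy, wz, gripper], ...]. A call has exactly 8 rows; each row is the pose to reach, as a shift and turn from the pose commanded when the call began, along the tool's axes at that moment; what a row does not reach only later rows make up. A row lasts 1/8 s, in which the tool goes at most 62.5 mm and 10.7 degrees, less where a joint would pass 70% of its speed; a pose out of reach is approached as far as the arm can. Shift and turn numbers lie between -1 and 1, and a call with a number outside is refused. A call with a gripper value outside its range is refused whole. The fingers move at their own pace and stop on an object; "force" is the grip in N (left out, the last holds). Time passes only in rows, so rows that repeat a pose let the fingers close, or fill a call up. It gives the time, the measured TCP pose, the force, the opening and the grip force at its end, in the units of the state.
- get_state(): the state, without advancing time (a new reading comes with each control period).
- imaging.grab_frame(name): name is "side" or "top" or "wrist"; returns the picture (480x640x3 uint8, blue, green, red); there is no depth.
- imaging.camera_params(name): a dict with "camera_matrix" (3x3 intrinsics, pixels), "R" (3x3) and "t" (3): a world point X has camera coordinates R X + t; the wrist camera has in their place "hand_eye" (4x4, takes a point from camera to tool coordinates, whose origin is the TCP and whose axes are the flange's). Camera axes: x right, y down, z forward; pixel columns grow to the right and rows downward; lengths in m; the calibration is good to about 2 mm. A picture is of the moment at which its call begins: read the wrist's pose just before it. camera_params takes no time and is no camera call.
- job.sign_off(): hands the job in; it is judged then, once.
The state is a dict: "time_s": time; "q": joint angles; "qvel": joint speeds; "effort": joint torques, N m; "position": TCP position; "orientation": TCP orientation; "contact_force": force on the tool from outside, world axes, zero at the start; "torque": the same for the moment, N m; "gripper_width": finger opening in m; "gripper_force": force on a finger pad.
Only numpy, scipy, OpenCV 4.12 (cv2) and the standard library are available. Lean on these libraries where they do the work, as an engineer would, in place of code of your own. Each camera call takes 0.05 s, during which the arm holds its last target. There are 200 camera calls.

## Working session

There is one attempt and no reset: what is moved stays moved. The work goes in short steps, Python scripts to look and compute and a tool call to move; the robot and the scene stay as the last step left them, time stands still between calls to the robot, and variables do not carry over. Pictures are saved under pics/ and viewed, at most 14 in all, crops included, and the job is handed in when it is done.

Besides the shell and the picture viewer there is one more tool, called in YAML: its name, and indented under it one key for each argument. jog_arm: Moves the arm, as the interface text tells. Its arguments: {"type":"object","properties":{"motion":{"type":"array","items":{"type":"array","items":{"type":"number"}}},"force":{"type":"number"}},"required":["motion"]}

```bash
ls; mkdir -p pics
python3 - <<'E'
from workcell import get_state, imaging, job, arm
import cv2,numpy as np
np.set_printoptions(precision=4,suppress=True)
s=get_state();print(s['time_s'],s['position'],s['orientation'],s['gripper_width'],arm.grip_point_offset)
for n in('top','side','wrist'):
    cv2.imwrite(f'pics/{n}0.png',imaging.grab_frame(n)); p=imaging.camera_params(n); print(n,p)
E
```

```text
pics
0.0 [0.1562 0.6305 0.2304] [[-0.9707  0.2404 -0.0003]
 [ 0.2404  0.9707 -0.0016]
 [-0.0001 -0.0017 -1.    ]] 0.08562551747537941 0.0187
top {'camera_matrix': array([[488.2412,   0.    , 323.6512],
       [  0.    , 488.2412, 245.3546],
       [  0.    ,   0.    ,   1.    ]]), 'R': array([[-0.01  , -0.9998,  0.0182],
       [-0.9981,  0.0088, -0.0616],
       [ 0.0614, -0.0188, -0.9979]]), 't': array([-0.0398,  0.5241,  1.2299])}
side {'camera_matrix': array([[537.6844,   0.    , 322.2334],
       [  0.    , 537.6844, 239.2303],
       [  0.    ,   0.    ,   1.    ]]), 'R': array([[-0.9992, -0.0393,  0.0049],
       [-0.0213,  0.4289, -0.9031],
       [ 0.0334, -0.9025, -0.4294]]), 't': array([0.5298, 0.0553, 1.1771])}
wrist {'camera_matrix': array([[359.8531,   0.    , 318.2003],
       [  0.    , 359.8531, 238.0278],
       [  0.    ,   0.    ,   1.    ]]), 'hand_eye': array([[ 0.0006, -0.9606, -0.2781,  0.0706],
       [ 1.    ,  0.0005,  0.0005,  0.0009],
       [-0.0004, -0.2781,  0.9606, -0.1423],
       [ 0.    ,  0.    ,  0.    ,  1.    ]])}
```

View pics/top0.png

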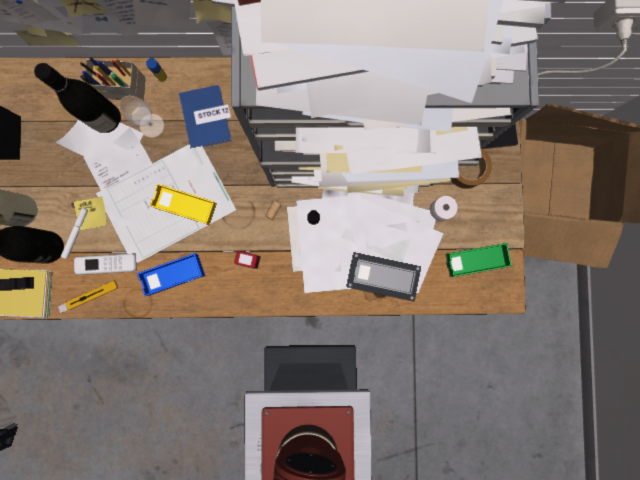

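View pics/side0.png

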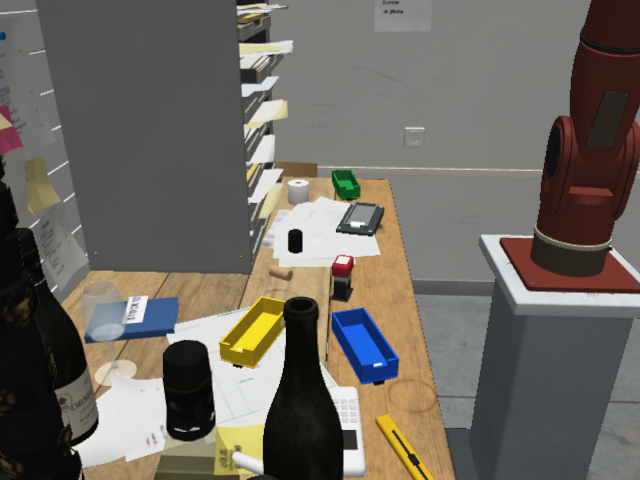

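The top view shows blue at about (171,274), yellow (183,204), green (478,260), the stamp (246,259) and the base (385,276). The white cards are at the left end (+y). The side view agrees, with the bystanders clear of the path.

```bash
cat > h.py <<'E'
from workcell import get_state, imaging, job, arm
import cv2,numpy as np
from scipy.spatial.transform import Rotation as Ro
np.set_printoptions(precision=4,suppress=True)
def cam(n):
    p=imaging.camera_params(n); K=p['camera_matrix']
    if n!='wrist': return K,p['R'],np.array(p['t'])
    s=get_state(); T=np.eye(4);T[:3,:3]=s['orientation'];T[:3,3]=s['position']
    W=np.linalg.inv(T@p['hand_eye']); return K,W[:3,:3],W[:3,3]
def cast(c,uv,z):
    K,R,t=c; uv=np.atleast_2d(uv).astype(float)
    d=np.c_[uv,np.ones(len(uv))]@np.linalg.inv(K).T@R; o=-R.T@t
    return o+d*((z-o[2])/d[:,2])[:,None]
HUE={'blue':(105,125,120),'yellow':(22,35,150),'green':(45,85,100),'red':(0,8,120)}
def mask(im,col):
    h=cv2.cvtColor(im,cv2.COLOR_BGR2HSV); a,b,sm=HUE[col]
    m=cv2.inRange(h,(a,sm,50),(b,255,255))
    if col=='red': m|=cv2.inRange(h,(172,sm,50),(180,255,255))
    return m
def rect(c,m,z,roi=None,near=None):
    """outer rectangle on plane z of the largest (or nearest) blob: centre, sizes, yaw of long side vs +y"""
    cs=[k for k in cv2.findContours(m,cv2.RETR_EXTERNAL,cv2.CHAIN_APPROX_NONE)[0] if cv2.contourArea(k)>60]
    P=[cast(c,k[:,0]+0.0,z)[:,:2] for k in cs]
    if near is not None: P=[min(P,key=lambda p:np.hypot(*(p.mean(0)-near)))]
    else: P=[P[int(np.argmax([cv2.contourArea(k) for k in cs]))]]
    (x,y),(w,h),a=cv2.minAreaRect((P[0]*1000).astype(np.float32))
    if w>h: w,h=h,w; a+=90       # a: direction of short side vs +x
    a=(a+90)%180-90
    return np.array([x,y]),(w,h),a
def go(target,yaw):
    """shift mm/turn deg in tool axes from the present pose to TCP target (m), tool x at yaw deg from world +y, pointing down"""
    s=get_state();R=np.array(s['orientation']);a=np.radians(yaw)
    x=np.array([-np.sin(a),np.cos(a),0]);z=np.array([0,0,-1.]);D=np.c_[x,np.cross(z,x),z]
    print('go',np.round(R.T@(np.array(target)-s['position'])*1000,1),np.round(Ro.from_matrix(R.T@D).as_rotvec(degrees=True),1))
E
python3 - <<'E'
from h import *
im=cv2.imread('pics/top0.png');c=cam('top')
near={'blue':(.45,.33),'yellow':(.6,.3),'green':(.48,-.4),'red':(.47,.15)}
for k in HUE: print(k,*rect(c,mask(im,k),.07 if k=='red' else .044,near=near[k]))
h=cv2.cvtColor(im,cv2.COLOR_BGR2HSV); print(h[276,400],h[284,380],im[276,400])
print('base px',cast(c,(385,276),.03), 'blk',cast(c,(314,217),.06),'roll',cast(c,(445,208),.057),'cork',cast(c,(273,210),.024))
go((.45,.26,.25),0)
E
```

```text
blue [454.353 335.246] (60.249267578125, 155.29849243164062) 19.11709976196289
yellow [629.492  305.9525] (58.363616943359375, 153.905029296875) -18.06554412841797
green [ 482.8752 -431.4882] (59.8421516418457, 158.35000610351562) 9.630950927734375
red [488.5317 146.4705] (34.132930755615234, 53.793235778808594) -14.579093933105469
[130   9 165] [132   8 167] [165 159 161]
base px [[ 0.4441 -0.1984  0.03  ]] blk [[ 0.5915 -0.0208  0.06  ]] roll [[ 0.6118 -0.3475  0.057 ]] cork [[0.6145 0.0833 0.024 ]]
go [-374.3 -289.1  -19. ] [-0.1  0.1 76.1]
```

View pics/wrist0.png

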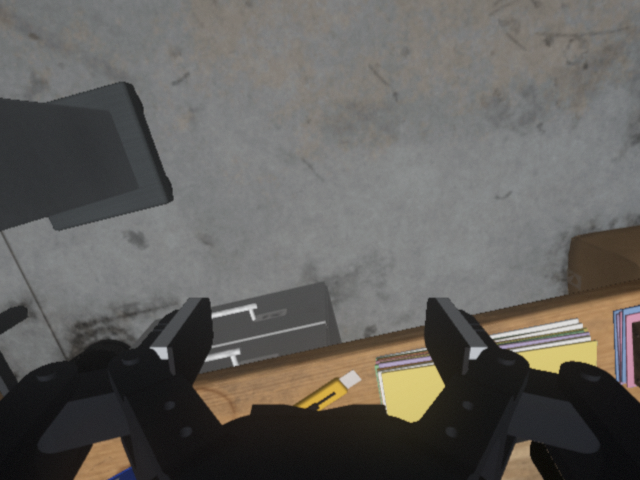

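Run:
```python
from h import *
go((.477,.267,.22),19)
```

```text
go [-398.8 -275.8   11. ] [-0.1  0.  57.1]
```

Careful with the scale: shifts go in shares of 750 mm and turns go in shares of 360 degrees. That gives: -399 mm / 750 = -0.532, -350 mm / 750 = -0.4667, 57 degrees / 360 = 0.1583.

jog_arm:
  motion:
    - [-0.0667,-0.0453,0.0013,0,0,0.0194,85]
    - [-0.1333,-0.092,0.004,0,0,0.0389,85]
    - [-0.2,-0.1373,0.0053,0,0,0.0583,85]
    - [-0.2667,-0.184,0.0067,0,0,0.0806,85]
    - [-0.3333,-0.2293,0.0093,0,0,0.1,85]
    - [-0.4,-0.276,0.0107,0,0,0.1194,85]
    - [-0.4667,-0.3227,0.0133,0,0,0.1389,85]
    - [-0.532,-0.368,0.0147,0,0,0.1583,85]
  force: 40

```text
time_s: 1.15
position: [0.4781, 0.2653, 0.2203]
orientation: [[-0.323, 0.946, -0.0], [0.946, 0.323, 0.0], [0.0, 0.0, -1.0]]
contact_force: [0.5, 0.5, 0.1]
gripper_width: 0.0848
gripper_force: 0.0
```

```bash
cat > look.py <<'E'
import sys
from h import *
col,z,name=sys.argv[1],float(sys.argv[2]),sys.argv[3]
s=get_state();c=cam('wrist');im=imaging.grab_frame('wrist');cv2.imwrite(f'pics/{name}.png',im)
print(s['time_s'],s['position'],'yaw',np.degrees(np.arctan2(-s['orientation'][0][0],s['orientation'][1][0])),s['qvel'].max() if hasattr(s['qvel'],'max') else max(s['qvel']))
r=rect(c,mask(im,col),z);print(*r,'cam',-c[1].T@c[2])
E
python3 look.py blue .044 w1; python3 -c "
from h import *
go((.477,.267,.22),19)"
```

```text
1.15 [0.4781 0.2653 0.2203] yaw 18.859205170718912 0.5083962335582564
[453.5677 338.1213] (59.36574935913086, 148.23516845703125) 18.967838287353516 cam [0.4555 0.3329 0.3626]
go [11.2 -3.1  0.4] [ 0.1  0.2 -1. ]
```

```bash
python3 look.py blue .044 w2; python3 look.py blue .044 w3;  python3 look.py blue .044 w4
```

```text
1.2 [0.4834 0.2573 0.2205] yaw 17.983547212585673 0.031839967534580765
[452.2797 339.1016] (58.95139694213867, 148.62820434570312) 19.14735221862793 cam [0.4614 0.3257 0.3626]
1.25 [0.4814 0.2602 0.2204] yaw 18.336798564067387 0.00843480736885408
[452.1881 339.3534] (59.092193603515625, 148.495361328125) 19.16927719116211 cam [0.4591 0.3284 0.3626]
1.3 [0.4792 0.2636 0.2203] yaw 18.690143489947804 0.0033995504210117974
[452.3857 339.2019] (59.31328582763672, 148.44325256347656) 19.22277069091797 cam [0.4567 0.3315 0.3625]
```

View pics/w3.png

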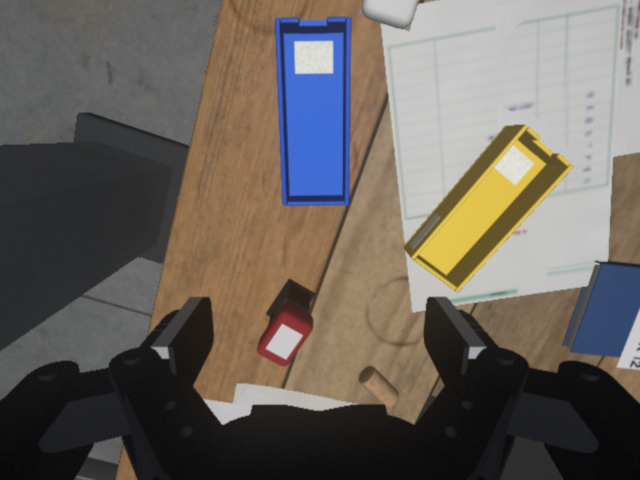

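```bash
python3 -c "
from h import *
print(get_state()['position'])
go((.4524,.3392,.009),19.2)"
```

```text
[0.4777 0.266  0.2201]
go [ 77.5  -0.  211.1] [-0.   0.  -0.2]
```

To row units: 211 mm / 750 = 0.2813, 200 mm / 750 = 0.2667.

jog_arm:
  motion:
    - [0.0333,0,0.04,0,0,0,85]
    - [0.0667,0,0.0867,0,0,0,85]
    - [0.0933,0,0.14,0,0,0,85]
    - [0.1013,0,0.1933,0,0,0,85]
    - [0.1013,0,0.24,0,0,0,85]
    - [0.1013,0,0.2667,0,0,0,85]
    - [0.1013,0,0.2813,0,0,0,85]
    - [0.1013,0,0.2813,0,0,0,85]

```text
time_s: 2.35
position: [0.4515, 0.3394, 0.0089]
orientation: [[-0.328, 0.945, -0.001], [0.945, 0.328, -0.001], [-0.0, -0.001, -1.0]]
contact_force: [0.1, -0.7, 0.6]
gripper_width: 0.0848
gripper_force: 0.0
```

To row units: -110 mm / 750 = -0.1467, -65 mm / 750 = -0.0867.

jog_arm:
  motion:
    - [0,0,0,0,0,0,50]
    - [0,0,0,0,0,0,50]
    - [0,0,0,0,0,0,50]
    - [0,0,0,0,0,0,50]
    - [0,0,-0.0133,0,0,0,50]
    - [0,0,-0.04,0,0,0,50]
    - [0,0,-0.0867,0,0,0,50]
    - [0,0,-0.1467,0,0,0,50]

```text
time_s: 3.35
position: [0.4518, 0.3382, 0.1202]
orientation: [[-0.327, 0.945, -0.001], [0.945, 0.327, -0.001], [-0.001, -0.001, -1.0]]
contact_force: [1.0, 0.3, -1.6]
gripper_width: 0.0597
gripper_force: 43.5
```

Run:
```python
from h import *
s=get_state();print(s['position'],s['gripper_width'],s['gripper_force'],s['contact_force'])
im=imaging.grab_frame('side');cv2.imwrite('pics/s1.png',im[200:440,160:480])
go((.477,-.272,.22),0)
```

```text
[0.4518 0.3382 0.1202] 0.05970026833779005 43.53737711906433 [ 0.9737  0.3432 -1.6084]
go [-585.7 -178.   -96. ] [ 0.3 -0.2 19. ]
```

View pics/s1.png

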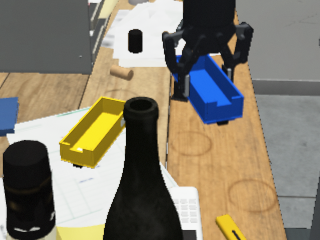

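Blue is held level, but I still need an accurate base pose and the tray would block the wrist view. I'll set it back down, look at base and green, then return.

jog_arm:
  motion:
    - [0,0,0.0533,0,0,0,50]
    - [0,0,0.1,0,0,0,50]
    - [0,0,0.1307,0,0,0,50]
    - [0,0,0.1453,0,0,0,50]
    - [0,0,0.1453,0,0,0,50]
    - [0,0,0.1467,0,0,0,85]
    - [0,0,0.1467,0,0,0,85]
    - [0,0,0.1467,0,0,0,85]

```text
time_s: 4.4
position: [0.4525, 0.339, 0.0096]
orientation: [[-0.327, 0.945, 0.0], [0.945, 0.327, 0.0], [0.0, 0.0, -1.0]]
contact_force: [-0.6, -0.3, -0.4]
gripper_width: 0.085
gripper_force: 0.0
```

To row units: -211 mm / 750 = -0.2813, -210 mm / 750 = -0.28, 13 degrees / 360 = 0.0361.

jog_arm:
  motion:
    - [0,0,-0.0267,0,0,0,85]
    - [0,0,-0.08,0,0,0,85]
    - [0,0,-0.1467,0,0,0,85]
    - [0,0,-0.2133,0,0,0,85]
    - [0,0,-0.28,0,0,0,85]
    - [-0.0533,-0.0133,-0.2813,0,0,0.0083,85]
    - [-0.1267,-0.0333,-0.2813,0,0,0.0222,85]
    - [-0.2,-0.06,-0.2813,0,0,0.0361,85]

```text
time_s: 5.4
position: [0.459, 0.1808, 0.2206]
orientation: [[-0.104, 0.995, 0.001], [0.995, 0.104, 0.0], [0.0, 0.001, -1.0]]
contact_force: [0.6, -0.6, 1.0]
gripper_width: 0.0851
gripper_force: 0.0
```

```bash
python3 -c "
from h import *
s=get_state();print(s['position'],s['gripper_width'])
go((.444,-.27,.22),-8)"
```

```text
[0.459  0.1808 0.2206] 0.085118293578317
go [-446.8  -61.6    0.4] [ 0.  -0.  13.9]
```

To row units: -447 mm / 750 = -0.596, -400 mm / 750 = -0.5333, 14 degrees / 360 = 0.0389.

jog_arm:
  motion:
    - [-0.0533,-0.0067,0,0,0,0.0028,85]
    - [-0.1333,-0.0173,0,0,0,0.0083,85]
    - [-0.2133,-0.028,0,0,0,0.0139,85]
    - [-0.2933,-0.04,0,0,0,0.0194,85]
    - [-0.3733,-0.0507,0,0,0,0.025,85]
    - [-0.4533,-0.0627,0,0,0,0.0306,85]
    - [-0.5333,-0.0733,0,0,0,0.0361,85]
    - [-0.596,-0.0827,0,0,0,0.0389,85]

```text
time_s: 6.4
position: [0.4441, -0.2711, 0.221]
orientation: [[0.14, 0.99, 0.002], [0.99, -0.14, 0.0], [0.0, 0.002, -1.0]]
contact_force: [-0.3, 0.1, 0.4]
gripper_width: 0.0853
gripper_force: 0.0
```

jog_arm:
  motion:
    - [0,0,0,0,0,0,85]
    - [0,0,0,0,0,0,85]
    - [0,0,0,0,0,0,85]
    - [0,0,0,0,0,0,85]
    - [0,0,0,0,0,0,85]
    - [0,0,0,0,0,0,85]
    - [0,0,0,0,0,0,85]
    - [0,0,0,0,0,0,85]

```text
time_s: 7.4
position: [0.4446, -0.2686, 0.2203]
orientation: [[0.138, 0.99, -0.0], [0.99, -0.138, -0.0], [-0.0, -0.0, -1.0]]
contact_force: [0.2, 0.2, 1.0]
gripper_width: 0.0852
gripper_force: 0.0
```

```bash
python3 look.py green .044 w5; python3 -c "
from h import *
go((.444,-.27,.22),-8)"
```

```text
7.4 [ 0.4446 -0.2686  0.2203] yaw -7.916494243854303 0.0018190854564752114
[ 481.18   -431.6697] (59.5006217956543, 156.7924041748047) 9.580001831054688 cam [ 0.4546 -0.1979  0.3626]
go [-1.4 -0.4  0.3] [-0.   0.   0.1]
```

View pics/w5.png

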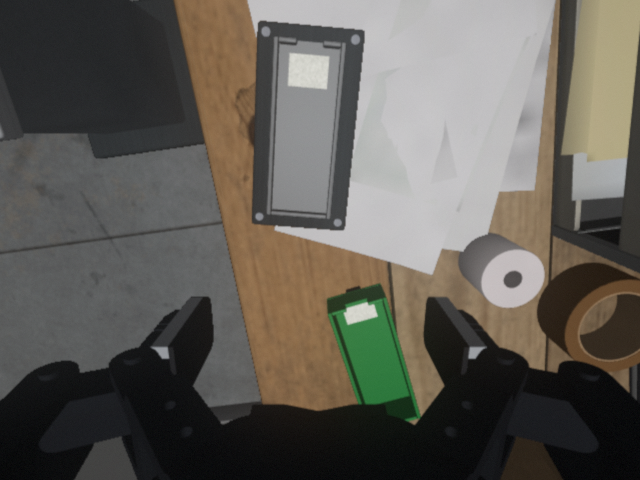

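```bash
cat > base.py <<'E'
from h import *
import sys
def base(im,c):
    h=cv2.cvtColor(im,cv2.COLOR_BGR2HSV)
    d=cv2.inRange(h,(0,0,0),(180,255,85)); d[:, :235]=0; d[245:]=0; d[:,380:]=0
    d=cv2.morphologyEx(d,cv2.MORPH_OPEN,np.ones((3,3)))
    print('plate',*rect(c,d,.022))
    k=max(cv2.findContours(d,cv2.RETR_EXTERNAL,cv2.CHAIN_APPROX_NONE)[0],key=cv2.contourArea)
    f=np.zeros_like(d);cv2.drawContours(f,[k],-1,255,-1)
    g=cv2.inRange(h,(0,0,95),(180,60,255))&cv2.erode(f,np.ones((7,7)))
    print('inner',*rect(c,cv2.morphologyEx(g,cv2.MORPH_OPEN,np.ones((2,2))),.034))
    return d,g
if __name__=='__main__':
    c=cam('wrist');im=imaging.grab_frame('wrist');d,g=base(im,c)
    o=cv2.resize(im[10:240,235:385],None,fx=2.4,fy=2.4,interpolation=cv2.INTER_CUBIC)
    e=cv2.resize((d//2+g//1)[10:240,235:385],None,fx=2.4,fy=2.4)
    cv2.imwrite('pics/b1.png',np.hstack([o,cv2.cvtColor(e,cv2.COLOR_GRAY2BGR)]))
E
python3 base.py
```

```text
plate [ 438.8709 -194.9954] (95.79611206054688, 175.5071258544922) -12.505790710449219
inner [ 444.7059 -196.9346] (55.00324249267578, 148.62161254882812) -12.435493469238281
```

View pics/b1.png

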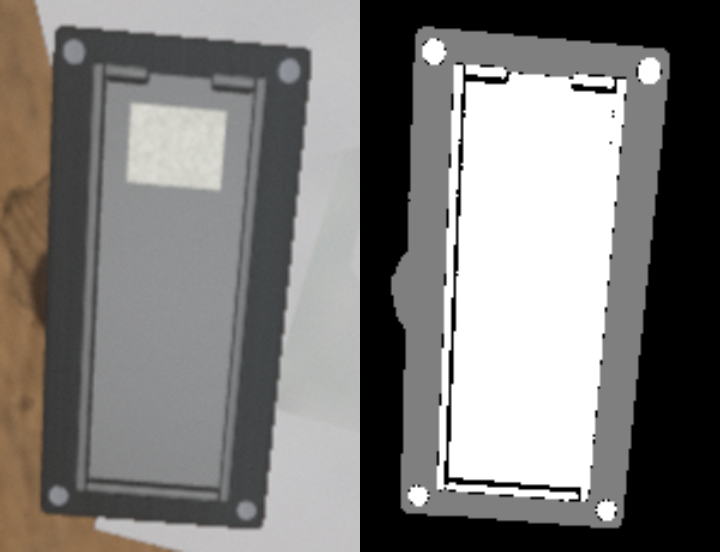

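```bash
cat > base2.py <<'E'
from h import *
c=cam('wrist');im=imaging.grab_frame('wrist');h=cv2.cvtColor(im,cv2.COLOR_BGR2HSV)
print(h[130,262:300:1,2]); print(h[130,325:358,2])
d=cv2.inRange(h,(0,0,0),(180,255,85)); d[:, :235]=0; d[245:]=0; d[:,380:]=0
d=cv2.morphologyEx(d,cv2.MORPH_OPEN,np.ones((35,1)))|cv2.morphologyEx(d,cv2.MORPH_OPEN,np.ones((1,25)))
d=cv2.morphologyEx(d,cv2.MORPH_OPEN,np.ones((11,11)))
print('plate',*rect(c,d,.022))
k=max(cv2.findContours(d,cv2.RETR_EXTERNAL,cv2.CHAIN_APPROX_NONE)[0],key=cv2.contourArea)
f=np.zeros_like(d);cv2.fillConvexPoly(f,cv2.convexHull(k),255); f=cv2.erode(f,np.ones((5,5)))
for th in (75,90,100):
    g=cv2.inRange(h,(0,0,th),(180,90,255))&f
    n,l,s,ce=cv2.connectedComponentsWithStats(g)
    sc=[ce[i] for i in range(1,n) if 15<s[i,4]<80 and s[i,2]<13 and s[i,3]<13]
    P=cast(c,sc,.022)[:,:2]*1000
    print('screws',P,P.mean(0)); 
    print('rim',th,*rect(c,cv2.morphologyEx(g,cv2.MORPH_CLOSE,np.ones((3,3))),.034))
E
python3 base2.py
```

```text
[ 62  61  61  61  61  62  65  73  97 119 120 103  75 100 141 143 145 145
 143 145 145 146 144 146 146 147 146 147 146 146 145 147 147 146 148 146
 147 147]
[147 148 147 148 150 147 149 138 114 105 128 126 109  79  74  72  70  72
  73  73  72  73  73  71  70  72  71  67  75 125 185 193 194]
plate [ 404.289  -187.0668] (14.588598251342773, 151.78799438476562) -12.409744262695312Traceback (most recent call last):
  File "base2.py", line 14, in <module>
    P=cast(c,sc,.022)[:,:2]*1000
      ~~~~^^^^^^^^^^^
  File "h.py", line 12, in cast
    d=np.c_[uv,np.ones(len(uv))]@np.linalg.inv(K).T@R; o=-R.T@t
      ~~~~~~~~~~~~~~~~~~~~~~~~~~^~~~~~~~~~~~~~~~~~~
ValueError: matmul: Input operand 1 has a mismatch in its core dimension 0, with gufunc signature (n?,k),(k,m?)->(n?,m?) (size 3 is different from 1)
```

```bash
cat > base2.py <<'E'
from h import *
c=cam('wrist');im=imaging.grab_frame('wrist');h=cv2.cvtColor(im,cv2.COLOR_BGR2HSV)
d=cv2.inRange(h,(0,0,0),(180,255,85)); d[:, :235]=0; d[245:]=0; d[:,380:]=0
d=cv2.morphologyEx(d,cv2.MORPH_OPEN,np.ones((3,3)))
k=max(cv2.findContours(d,cv2.RETR_EXTERNAL,cv2.CHAIN_APPROX_NONE)[0],key=cv2.contourArea)
f=np.zeros_like(d);cv2.drawContours(f,[k],-1,255,-1); f=cv2.erode(f,np.ones((5,5)))
for th in (85,95):
    g=cv2.inRange(h,(0,0,th),(180,255,255))&f
    n,l,s,ce=cv2.connectedComponentsWithStats(g)
    sc=[ce[i] for i in range(1,n) if 12<s[i,4]<120 and s[i,2]<13 and s[i,3]<13 and np.abs(ce[i]-np.array([308,126])).sum()>100]
    P=cast(c,sc,.022)[:,:2]*1000
    print('screws',P,P.mean(0)); 
    print('rim',th,*rect(c,g,.034))
E
python3 base2.py
```

```text
screws [[ 421.7531 -109.062 ]
 [ 496.0986 -125.4403]
 [ 387.1493 -265.6143]
 [ 461.4911 -282.0368]] [ 441.623  -195.5384]
rim 85 [ 441.9088 -195.6455] (59.466064453125, 149.5439453125) -12.456329345703125
screws [[ 421.7692 -109.0898]
 [ 496.1526 -125.4598]
 [ 387.0796 -265.6808]
 [ 461.5463 -282.1726]] [ 441.6369 -195.6008]
rim 95 [ 443.9097 -195.9884] (54.96339416503906, 148.4012451171875) -12.447257995605469
```

```bash
python3 -c "
from h import *
go((.477,.267,.22),19.1)"
```

```text
go [535.  -41.7   0.3] [ -0.   0. -27.]
```

To row units: 460 mm / 750 = 0.6133, 400 mm / 750 = 0.5333, -23 degrees / 360 = -0.0639.

jog_arm:
  motion:
    - [0.0533,-0.004,0,0,0,-0.0056,85]
    - [0.1333,-0.0107,0,0,0,-0.0139,85]
    - [0.2133,-0.016,0,0,0,-0.0222,85]
    - [0.2933,-0.0227,0,0,0,-0.0306,85]
    - [0.3733,-0.0293,0,0,0,-0.0389,85]
    - [0.4533,-0.036,0,0,0,-0.0472,85]
    - [0.5333,-0.0413,0,0,0,-0.0556,85]
    - [0.6133,-0.048,0,0,0,-0.0639,85]

```text
time_s: 8.6
position: [0.4723, 0.1939, 0.2204]
orientation: [[-0.262, 0.965, 0.0], [0.965, 0.262, 0.0], [0.0, 0.0, -1.0]]
contact_force: [1.0, -0.2, -0.6]
gripper_width: 0.0852
gripper_force: 0.0
```

```bash
python3 -c "
from h import *
go((.477,.267,.22),19.1)"
```

```text
go [69.3 23.7  0.5] [ 0.  -0.  -3.9]
```

To row units: 69 mm / 750 = 0.092, 65 mm / 750 = 0.0867, -4 degrees / 360 = -0.0111.

jog_arm:
  motion:
    - [0.0333,0.012,0,0,0,-0.0028,85]
    - [0.0667,0.0227,0,0,0,-0.0083,85]
    - [0.0867,0.0293,0,0,0,-0.0111,85]
    - [0.092,0.032,0,0,0,-0.0111,85]
    - [0.092,0.032,0,0,0,-0.0111,85]
    - [0.092,0.032,0,0,0,-0.0111,85]
    - [0.092,0.032,0,0,0,-0.0111,85]
    - [0.092,0.032,0,0,0,-0.0111,85]

```text
time_s: 9.6
position: [0.4776, 0.2645, 0.2204]
orientation: [[-0.327, 0.945, 0.0], [0.945, 0.327, 0.0], [0.0, 0.0, -1.0]]
contact_force: [-0.9, 0.2, -0.5]
gripper_width: 0.0847
gripper_force: 0.0
```

```bash
python3 look.py blue .044 w6; python3 -c "
from h import *
go((.4525,.339,.009),19.1)"
```

```text
9.6 [0.4776 0.2645 0.2204] yaw 19.061952604524663 0.0029268884104257822
[453.3705 338.6499] (59.09194564819336, 148.79437255859375) 19.17382049560547 cam [0.4547 0.332  0.3628]
go [ 78.5   0.6 211.4] [ 0. -0. -0.]
```

To row units: 211 mm / 750 = 0.2813, 200 mm / 750 = 0.2667.

jog_arm:
  motion:
    - [0.0333,0,0.04,0,0,0,85]
    - [0.0667,0,0.0867,0,0,0,85]
    - [0.0933,0,0.14,0,0,0,85]
    - [0.104,0,0.1933,0,0,0,85]
    - [0.104,0,0.24,0,0,0,85]
    - [0.104,0,0.2667,0,0,0,85]
    - [0.104,0,0.2813,0,0,0,85]
    - [0.104,0,0.2813,0,0,0,85]

```text
time_s: 10.65
position: [0.4519, 0.3383, 0.009]
orientation: [[-0.327, 0.945, -0.001], [0.945, 0.327, -0.001], [-0.0, -0.001, -1.0]]
contact_force: [1.3, 0.0, 0.6]
gripper_width: 0.0849
gripper_force: 0.0
```

To row units: -140 mm / 750 = -0.1867, -90 mm / 750 = -0.12.

jog_arm:
  motion:
    - [0,0,0,0,0,0,50]
    - [0,0,0,0,0,0,50]
    - [0,0,0,0,0,0,50]
    - [0,0,0,0,0,0,50]
    - [0,0,-0.0133,0,0,0,50]
    - [0,0,-0.0533,0,0,0,50]
    - [0,0,-0.12,0,0,0,50]
    - [0,0,-0.1867,0,0,0,50]

```text
time_s: 11.65
position: [0.4517, 0.3381, 0.1511]
orientation: [[-0.327, 0.945, -0.0], [0.945, 0.327, -0.0], [-0.0, -0.0, -1.0]]
contact_force: [0.4, 1.2, -1.3]
gripper_width: 0.0594
gripper_force: 43.7
```

```bash
python3 -c "
from h import *
s=get_state();print(s['gripper_width'],s['gripper_force'])
go((.4412,-.1954,.15),-12.4)"
```

```text
0.05940364962793892 43.69895875453949
go [-500.8 -184.2    1.4] [-0.   0.  31.5]
```

To row units: -400 mm / 750 = -0.5333, -350 mm / 750 = -0.4667, 25 degrees / 360 = 0.0694.

jog_arm:
  motion:
    - [-0.04,-0.0147,0,0,0,0.0056,50]
    - [-0.1067,-0.0387,0,0,0,0.0139,50]
    - [-0.18,-0.0667,0,0,0,0.0222,50]
    - [-0.2533,-0.0933,0,0,0,0.0333,50]
    - [-0.3267,-0.12,0,0,0,0.0417,50]
    - [-0.4,-0.1467,0,0,0,0.0528,50]
    - [-0.4667,-0.172,0,0,0,0.0611,50]
    - [-0.5333,-0.196,0,0,0,0.0694,50]

```text
time_s: 12.65
position: [0.4434, -0.0893, 0.1498]
orientation: [[0.105, 0.994, 0.001], [0.994, -0.105, 0.001], [0.002, 0.001, -1.0]]
contact_force: [1.2, -0.3, -1.4]
gripper_width: 0.0598
gripper_force: 43.7
```

```bash
python3 -c "
from h import *
go((.4412,-.1954,.10),-12.4)"
```

```text
go [-105.8    9.    49.6] [ 0.  -0.1  6.4]
```

To row units: -106 mm / 750 = -0.1413, -100 mm / 750 = -0.1333, 6.4 degrees / 360 = 0.0178.

jog_arm:
  motion:
    - [-0.0533,0.004,0,0,0,0.0056,50]
    - [-0.1,0.008,0,0,0,0.0139,50]
    - [-0.1333,0.012,0.0133,0,0,0.0167,50]
    - [-0.1413,0.012,0.0333,0,0,0.0178,50]
    - [-0.1413,0.012,0.0533,0,0,0.0178,50]
    - [-0.1413,0.012,0.0667,0,0,0.0178,50]
    - [-0.1413,0.012,0.0667,0,0,0.0178,50]
    - [-0.1413,0.012,0.0667,0,0,0.0178,50]

```text
time_s: 13.65
position: [0.4422, -0.1937, 0.0997]
orientation: [[0.213, 0.977, 0.0], [0.977, -0.213, 0.0], [0.0, 0.0, -1.0]]
contact_force: [-1.0, -0.1, -2.1]
gripper_width: 0.0591
gripper_force: 43.8
```

```bash
python3 -c "
from h import *
imaging.grab_frame('top');imaging.grab_frame('top');imaging.grab_frame('top');imaging.grab_frame('top')
print(get_state()['position'])
go((.4412,-.1954,.036),-12.4)"
```

```text
[ 0.4423 -0.1938  0.0997]
go [-1.8 -0.8 63.7] [ 0.  -0.   0.1]
```

To row units: 63 mm / 750 = 0.084, 61 mm / 750 = 0.0813.

jog_arm:
  motion:
    - [-0.0027,-0.0013,0.02,0,0,0,50]
    - [-0.0027,-0.0013,0.04,0,0,0,50]
    - [-0.0027,-0.0013,0.056,0,0,0,50]
    - [-0.0027,-0.0013,0.0667,0,0,0,50]
    - [-0.0027,-0.0013,0.072,0,0,0,50]
    - [-0.0027,-0.0013,0.0773,0,0,0,50]
    - [-0.0027,-0.0013,0.0813,0,0,0,50]
    - [-0.0027,-0.0013,0.084,0,0,0,50]

```text
time_s: 14.85
position: [0.4407, -0.1957, 0.0364]
orientation: [[0.213, 0.977, 0.0], [0.977, -0.213, 0.0], [0.0, 0.0, -1.0]]
contact_force: [-10.3, 4.4, 30.7]
gripper_width: 0.0593
gripper_force: 47.8
```

```bash
python3 -c "
from h import *
cv2.imwrite('pics/s2.png',imaging.grab_frame('side')[150:290,280:460].repeat(3,0).repeat(3,1));
imaging.grab_frame('top')
s=get_state();print(s['position'],s['contact_force'],s['torque'])
go((.4412,-.1954,.035),-12.4)"
```

```text
[ 0.4407 -0.1957  0.0365] [-0.5803  0.8092  0.9585] [ 0.1498  0.1642 -0.0142]
go [0.4 0.4 1.5] [ 0.  -0.   0.1]
```

View pics/s2.png

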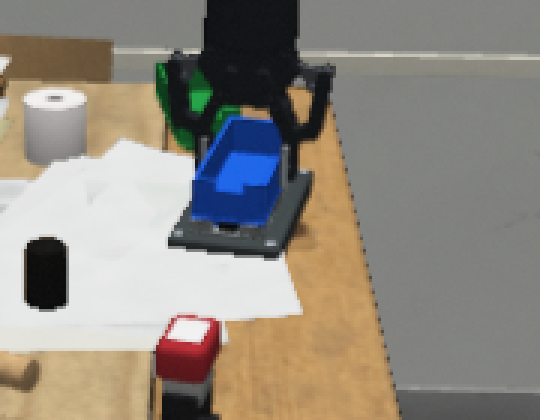

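The side view shows blue on the base with its lug in the notch at about (230,225). It may still be about 1 mm high, so I'll press gently, release and look.

To row units: 2 mm / 750 = 0.0027, 1.5 mm / 750 = 0.002.

jog_arm:
  motion:
    - [0,0,0.0013,0,0,0,50]
    - [0,0,0.002,0,0,0,50]
    - [0,0,0.0027,0,0,0,50]
    - [0,0,0.0027,0,0,0,50]
    - [0,0,0.0027,0,0,0,85]
    - [0,0,0.0027,0,0,0,85]
    - [0,0,0.0027,0,0,0,85]
    - [0,0,0.0027,0,0,0,85]

```text
time_s: 15.95
position: [0.4405, -0.1957, 0.0342]
orientation: [[0.213, 0.977, -0.0], [0.977, -0.213, -0.0], [-0.0, -0.0, -1.0]]
contact_force: [-0.6, 0.2, -0.0]
gripper_width: 0.085
gripper_force: 0.0
```

To row units: -185 mm / 750 = -0.2467, -150 mm / 750 = -0.2.

jog_arm:
  motion:
    - [0,0,-0.02,0,0,0,85]
    - [0,0,-0.0667,0,0,0,85]
    - [0,0,-0.1333,0,0,0,85]
    - [-0.0533,0,-0.2,0,0,0,85]
    - [-0.0933,0,-0.2467,0,0,0,85]
    - [-0.1,0,-0.2467,0,0,0,85]
    - [-0.1,0,-0.2467,0,0,0,85]
    - [-0.1,0,-0.2467,0,0,0,85]

```text
time_s: 16.95
position: [0.4242, -0.2678, 0.2184]
orientation: [[0.212, 0.977, -0.002], [0.977, -0.212, 0.0], [-0.0, -0.002, -1.0]]
contact_force: [0.1, 0.5, -0.7]
gripper_width: 0.0849
gripper_force: 0.0
```

```bash
python3 look.py blue .070 w7; python3 -c "
from h import *
im=cv2.imread('pics/w7.png');cv2.imwrite('pics/w7c.png',cv2.resize(im[0:260,200:420],None,fx=2.2,fy=2.2,interpolation=cv2.INTER_CUBIC))
go((.665,.24,.22),-18)"
```

```text
16.95 [ 0.4242 -0.2678  0.2184] yaw -12.250394622572818 0.005204938275720776
[ 440.7078 -195.6145] (60.10753631591797, 149.01925659179688) -12.304794311523438 cam [ 0.4397 -0.198   0.3607]
go [547.3 127.5  -1.9] [-0.1  0.   5.8]
```

View pics/w7c.png

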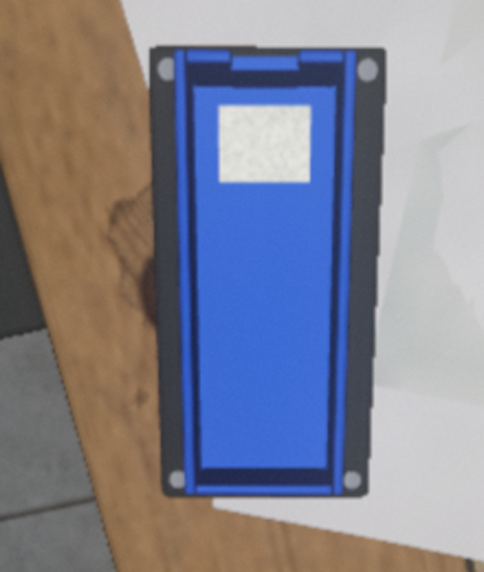

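```bash
python3 -c "
from h import *
go((.47,.18,.22),-16)"
```

```text
go [447.3 -50.3  -1.6] [-0.1  0.   3.8]
```

To row units: 445 mm / 750 = 0.5933, 390 mm / 750 = 0.52, 4 degrees / 360 = 0.0111.

jog_arm:
  motion:
    - [0.04,-0.004,0,0,0,0,85]
    - [0.12,-0.0133,0,0,0,0.0028,85]
    - [0.2,-0.0227,0,0,0,0.0028,85]
    - [0.28,-0.032,0,0,0,0.0056,85]
    - [0.36,-0.04,0,0,0,0.0083,85]
    - [0.44,-0.0493,0,0,0,0.0083,85]
    - [0.52,-0.0587,0,0,0,0.0111,85]
    - [0.5933,-0.0667,0,0,0,0.0111,85]

```text
time_s: 18.0
position: [0.4698, 0.1791, 0.2185]
orientation: [[0.28, 0.96, -0.001], [0.96, -0.28, -0.001], [-0.001, -0.001, -1.0]]
contact_force: [1.2, 0.0, 0.8]
gripper_width: 0.0849
gripper_force: 0.0
```

```bash
python3 -c "
from h import *
go((.608,.239,.22),-18)"
```

```text
go [ 96.1 116.   -1.7] [-0.1  0.1  1.8]
```

To row units: 116 mm / 750 = 0.1547, 110 mm / 750 = 0.1467, 2 degrees / 360 = 0.0056.

jog_arm:
  motion:
    - [0.04,0.0467,0,0,0,0.0028,85]
    - [0.0867,0.1067,0,0,0,0.0056,85]
    - [0.12,0.1467,0,0,0,0.0056,85]
    - [0.128,0.1547,0,0,0,0.0056,85]
    - [0.128,0.1547,0,0,0,0.0056,85]
    - [0.128,0.1547,0,0,0,0.0056,85]
    - [0.128,0.1547,0,0,0,0.0056,85]
    - [0.128,0.1547,0,0,0,0.0056,85]

```text
time_s: 19.0
position: [0.6085, 0.236, 0.2198]
orientation: [[0.314, 0.949, 0.0], [0.949, -0.314, 0.001], [0.001, 0.0, -1.0]]
contact_force: [0.4, -0.8, -0.3]
gripper_width: 0.085
gripper_force: 0.0
```

```bash
python3 look.py yellow .044 w8; python3 look.py yellow .044 w9
```

```text
19.0 [0.6085 0.236  0.2198] yaw -18.308469335064444 0.004896304939477255
[628.8398 310.1066] (58.670066833496094, 147.44985961914062) -18.458999633789062 cam [0.6309 0.3037 0.3622]
19.05 [0.6086 0.236  0.2197] yaw -18.312280165894393 0.005934548864868661
[628.824  310.1628] (58.553550720214844, 147.4020233154297) -18.45440673828125 cam [0.631  0.3038 0.3621]
```

View pics/w9.png

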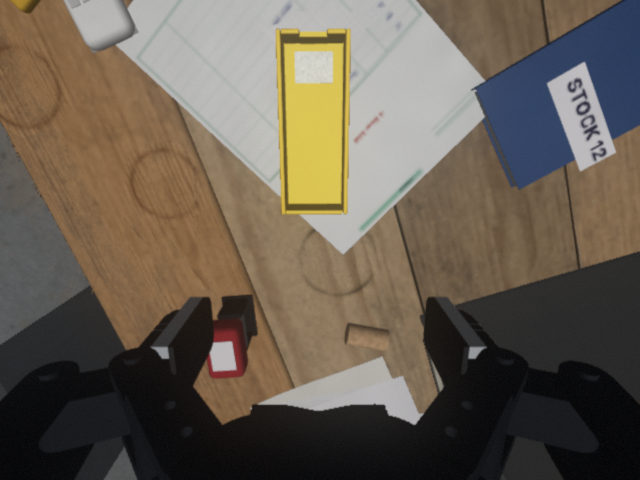

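Yellow is directly under the camera at about (314,121), with its notch and card end up (+y).

```bash
python3 -c "
from h import *
go((.6282,.3104,.009),-18.45)"
```

```text
go [ 76.6  -4.8 210.7] [ 0.  -0.   0.1]
```

To row units: 211 mm / 750 = 0.2813, 200 mm / 750 = 0.2667.

jog_arm:
  motion:
    - [0.0333,-0.004,0.04,0,0,0,85]
    - [0.0667,-0.0067,0.0867,0,0,0,85]
    - [0.0933,-0.0067,0.14,0,0,0,85]
    - [0.1027,-0.0067,0.1933,0,0,0,85]
    - [0.1027,-0.0067,0.24,0,0,0,85]
    - [0.1027,-0.0067,0.2667,0,0,0,85]
    - [0.1027,-0.0067,0.2813,0,0,0,85]
    - [0.1027,-0.0067,0.2813,0,0,0,85]

```text
time_s: 20.1
position: [0.6284, 0.3106, 0.0085]
orientation: [[0.314, 0.949, 0.0], [0.949, -0.314, -0.0], [-0.0, 0.0, -1.0]]
contact_force: [-0.1, 0.1, -0.1]
gripper_width: 0.085
gripper_force: 0.0
```

To row units: -140 mm / 750 = -0.1867, -90 mm / 750 = -0.12.

jog_arm:
  motion:
    - [0,0,0,0,0,0,50]
    - [0,0,0,0,0,0,50]
    - [0,0,0,0,0,0,50]
    - [0,0,0,0,0,0,50]
    - [0,0,-0.0133,0,0,0,50]
    - [0,0,-0.0533,0,0,0,50]
    - [0,0,-0.12,0,0,0,50]
    - [0,0,-0.1867,0,0,0,50]

```text
time_s: 21.1
position: [0.6279, 0.3106, 0.1501]
orientation: [[0.314, 0.949, -0.0], [0.949, -0.314, -0.0], [-0.0, -0.0, -1.0]]
contact_force: [0.4, -0.3, -1.1]
gripper_width: 0.0592
gripper_force: 44.0
```

```bash
python3 -c "
from h import *
s=get_state();print(s['gripper_width'],s['gripper_force'])
go((.47,.15,.17),-14)"
```

```text
0.05917849734654468 43.959333300590515
go [-202.1  -99.5  -19.8] [-0.   0.  -4.3]
```

To row units: -202 mm / 750 = -0.2693, -200 mm / 750 = -0.2667, -4 degrees / 360 = -0.0111.

jog_arm:
  motion:
    - [-0.0267,-0.0133,-0.0053,0,0,0,50]
    - [-0.0667,-0.0333,-0.0133,0,0,-0.0028,50]
    - [-0.1133,-0.056,-0.0213,0,0,-0.0056,50]
    - [-0.16,-0.0787,-0.0267,0,0,-0.0083,50]
    - [-0.2,-0.0987,-0.0267,0,0,-0.0083,50]
    - [-0.24,-0.12,-0.0267,0,0,-0.0111,50]
    - [-0.2667,-0.132,-0.0267,0,0,-0.0111,50]
    - [-0.2693,-0.1333,-0.0267,0,0,-0.0111,50]

```text
time_s: 22.1
position: [0.4693, 0.1494, 0.1689]
orientation: [[0.249, 0.969, -0.0], [0.969, -0.249, 0.002], [0.002, -0.0, -1.0]]
contact_force: [-0.2, 0.7, -0.4]
gripper_width: 0.0591
gripper_force: 44.0
```

```bash
python3 -c "
from h import *
go((.4405,-.1956,.13),-12.3)"
```

```text
go [-341.4   57.9   38.4] [-0.  -0.1 -2.1]
```

To row units: -341 mm / 750 = -0.4547, -195 mm / 750 = -0.26, -2 degrees / 360 = -0.0056.

jog_arm:
  motion:
    - [-0.04,0.0067,0,0,0,0,50]
    - [-0.1133,0.0187,0,0,0,-0.0028,50]
    - [-0.1867,0.032,0,0,0,-0.0028,50]
    - [-0.26,0.044,0,0,0,-0.0028,50]
    - [-0.3333,0.056,0,0,0,-0.0056,50]
    - [-0.4,0.068,0,0,0,-0.0056,50]
    - [-0.4467,0.076,0.02,0,0,-0.0056,50]
    - [-0.4547,0.0773,0.0467,0,0,-0.0056,50]

```text
time_s: 23.1
position: [0.4426, -0.1971, 0.134]
orientation: [[0.217, 0.976, 0.003], [0.976, -0.217, -0.001], [-0.001, 0.003, -1.0]]
contact_force: [0.1, 0.9, -1.2]
gripper_width: 0.0595
gripper_force: 43.9
```

To row units: 3 mm / 750 = 0.004.

jog_arm:
  motion:
    - [0,0,0.004,0,0,0,50]
    - [0,0,0.004,0,0,0,50]
    - [0,0,0.004,0,0,0,50]
    - [0,0,0.004,0,0,0,50]
    - [0,0,0.004,0,0,0,50]
    - [0,0,0.004,0,0,0,50]
    - [0,0,0.004,0,0,0,50]
    - [0,0,0.004,0,0,0,50]

```text
time_s: 24.1
position: [0.4418, -0.1944, 0.1303]
orientation: [[0.213, 0.977, -0.0], [0.977, -0.213, -0.0], [-0.0, -0.0, -1.0]]
contact_force: [0.4, 0.9, -1.3]
gripper_width: 0.0591
gripper_force: 43.9
```

```bash
python3 -c "
from h import *
s=get_state();print(s['position'],s['gripper_width'])
go((.4405,-.1956,.0705),-12.3)"
```

```text
[ 0.4418 -0.1944  0.1303] 0.05906028987420499
go [-1.4 -1.  59.8] [-0.  0. -0.]
```

To row units: 60 mm / 750 = 0.08, -1.4 mm / 750 = -0.0019.

jog_arm:
  motion:
    - [-0.0019,-0.0013,0.0267,0,0,0,50]
    - [-0.0019,-0.0013,0.0507,0,0,0,50]
    - [-0.0019,-0.0013,0.0613,0,0,0,50]
    - [-0.0019,-0.0013,0.0667,0,0,0,50]
    - [-0.0019,-0.0013,0.0707,0,0,0,50]
    - [-0.0019,-0.0013,0.0747,0,0,0,50]
    - [-0.0019,-0.0013,0.0773,0,0,0,50]
    - [-0.0019,-0.0013,0.08,0,0,0,50]

```text
time_s: 25.1
position: [0.4408, -0.1955, 0.0716]
orientation: [[0.213, 0.977, -0.0], [0.977, -0.213, 0.002], [0.001, -0.001, -1.0]]
contact_force: [-18.5, 9.1, 49.9]
gripper_width: 0.0595
gripper_force: 50.1
```

```bash
python3 -c "
from h import *
imaging.grab_frame('top');imaging.grab_frame('top')
s=get_state();print(s['position'],s['contact_force'],s['torque'])"
```

```text
[ 0.4408 -0.1955  0.0717] [-11.284    3.7622  27.7032] [0.9997 2.0364 0.1102]
```

To row units: -140 mm / 750 = -0.1867, -100 mm / 750 = -0.1333.

jog_arm:
  motion:
    - [0,0,0,0,0,0,85]
    - [0,0,0,0,0,0,85]
    - [0,0,0,0,0,0,85]
    - [0,0,0,0,0,0,85]
    - [0,0,-0.02,0,0,0,85]
    - [0,0,-0.0667,0,0,0,85]
    - [0,0,-0.1333,0,0,0,85]
    - [-0.0267,0,-0.1867,0,0,0,85]

```text
time_s: 26.2
position: [0.4367, -0.2149, 0.2128]
orientation: [[0.212, 0.977, 0.002], [0.977, -0.212, 0.0], [0.001, 0.001, -1.0]]
contact_force: [0.8, -0.2, -0.3]
gripper_width: 0.0851
gripper_force: 0.0
```

To row units: -50 mm / 750 = -0.0667, -30 mm / 750 = -0.04.

jog_arm:
  motion:
    - [-0.04,0,-0.0133,0,0,0,85]
    - [-0.0667,0,-0.0267,0,0,0,85]
    - [-0.0667,0,-0.0267,0,0,0,85]
    - [-0.0667,0,-0.0267,0,0,0,85]
    - [-0.0667,0,-0.0267,0,0,0,85]
    - [-0.0667,0,-0.0267,0,0,0,85]
    - [-0.0667,0,-0.0267,0,0,0,85]
    - [-0.0667,0,-0.0267,0,0,0,85]

```text
time_s: 27.2
position: [0.4256, -0.2638, 0.2303]
orientation: [[0.213, 0.977, -0.0], [0.977, -0.213, -0.0], [-0.0, -0.0, -1.0]]
contact_force: [0.6, -0.2, -0.6]
gripper_width: 0.0851
gripper_force: 0.0
```

```bash
python3 look.py yellow .106 w10; python3 -c "
from h import *
im=cv2.imread('pics/w10.png')[0:260,200:420]; s=imaging.grab_frame('side')[160:270,300:430]
a=cv2.resize(im,None,fx=1.7,fy=1.7);b=cv2.resize(s,None,fx=3,fy=3)
o=np.zeros((442,770,3),np.uint8);o[:a.shape[0],:a.shape[1]]=a;o[:b.shape[0],380:380+b.shape[1]]=b[:,:390]
cv2.imwrite('pics/m1.png',o)
go((.493,-.499,.22),9.6)"
```

```text
27.2 [ 0.4256 -0.2638  0.2303] yaw -12.306588493704007 0.0016558098932174642
[ 440.5079 -196.1822] (59.59193420410156, 148.2429962158203) -12.066459655761719 cam [ 0.4409 -0.194   0.3726]
go [-215.3  116.    10.3] [ -0.    0.  -21.9]
```

View pics/m1.png

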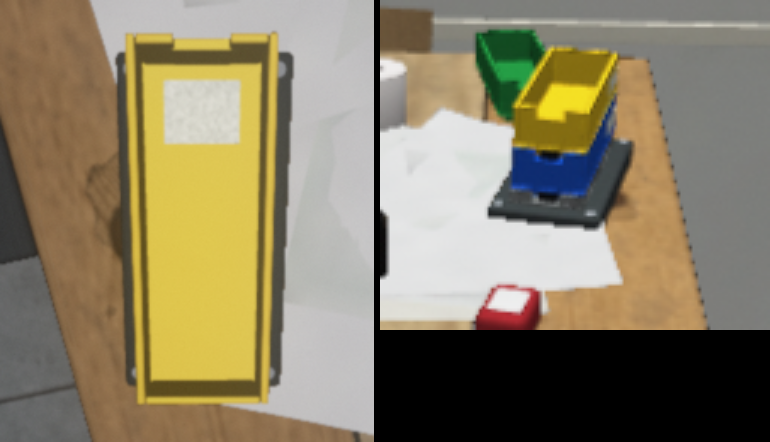

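Yellow is seated: its lug is in blue's notch and the walls are flush. Green is next.

To row units: -215 mm / 750 = -0.2867, 116 mm / 750 = 0.1547, -22 degrees / 360 = -0.0611.

jog_arm:
  motion:
    - [-0.0333,0.0187,0,0,0,-0.0083,85]
    - [-0.0933,0.0507,0.004,0,0,-0.0222,85]
    - [-0.16,0.0867,0.008,0,0,-0.0361,85]
    - [-0.22,0.1187,0.012,0,0,-0.05,85]
    - [-0.2667,0.144,0.0133,0,0,-0.0583,85]
    - [-0.2867,0.1547,0.0133,0,0,-0.0611,85]
    - [-0.2867,0.1547,0.0133,0,0,-0.0611,85]
    - [-0.2867,0.1547,0.0133,0,0,-0.0611,85]

```text
time_s: 28.3
position: [0.4932, -0.498, 0.2202]
orientation: [[-0.168, 0.986, -0.0], [0.986, 0.168, 0.001], [0.001, -0.0, -1.0]]
contact_force: [-0.1, -0.1, -0.3]
gripper_width: 0.085
gripper_force: 0.0
```

```bash
python3 -c "
from h import *
for i in range(5): imaging.grab_frame('top')"; python3 look.py green .044 w11; python3 look.py green .044 w12
```

```text
28.55 [ 0.4936 -0.4978  0.2207] yaw 9.74687440667631 0.004688934704566685
[ 481.7709 -435.8462] (59.58112716674805, 148.79991149902344) 9.60609245300293 cam [ 0.4817 -0.4274  0.363 ]
28.6 [ 0.4935 -0.498   0.2206] yaw 9.736394678880114 0.005518847174553419
[ 481.7329 -435.9599] (59.560523986816406, 148.8166961669922) 9.600348472595215 cam [ 0.4817 -0.4276  0.3629]
```

```bash
python3 -c "
from h import *
go((.481,-.436,.009),9.6)"
```

```text
go [ 63.4  -1.8 211.6] [0.  0.  0.1]
```

To row units: 211 mm / 750 = 0.2813, 200 mm / 750 = 0.2667.

jog_arm:
  motion:
    - [0.0333,-0.0013,0.04,0,0,0,85]
    - [0.06,-0.0027,0.0867,0,0,0,85]
    - [0.08,-0.0027,0.14,0,0,0,85]
    - [0.0847,-0.0027,0.1933,0,0,0,85]
    - [0.0847,-0.0027,0.24,0,0,0,85]
    - [0.0847,-0.0027,0.2667,0,0,0,85]
    - [0.0847,-0.0027,0.2813,0,0,0,85]
    - [0.0847,-0.0027,0.2813,0,0,0,85]

```text
time_s: 29.65
position: [0.4804, -0.4367, 0.0095]
orientation: [[-0.168, 0.986, -0.0], [0.986, 0.168, -0.0], [-0.0, -0.0, -1.0]]
contact_force: [0.0, -0.5, -0.2]
gripper_width: 0.0852
gripper_force: 0.0
```

To row units: -160 mm / 750 = -0.2133, -100 mm / 750 = -0.1333.

jog_arm:
  motion:
    - [0,0,0,0,0,0,50]
    - [0,0,0,0,0,0,50]
    - [0,0,0,0,0,0,50]
    - [0,0,0,0,0,0,50]
    - [0,0,-0.0133,0,0,0,50]
    - [0,0,-0.06,0,0,0,50]
    - [0,0,-0.1333,0,0,0,50]
    - [0,0,-0.2133,0,0,0,50]

```text
time_s: 30.65
position: [0.48, -0.4361, 0.1711]
orientation: [[-0.168, 0.986, -0.001], [0.986, 0.168, 0.0], [0.001, -0.001, -1.0]]
contact_force: [1.5, -1.6, -1.5]
gripper_width: 0.0595
gripper_force: 43.5
```

```bash
python3 -c "
from h import *
s=get_state();print(s['gripper_width'],s['gripper_force'])
go((.4403,-.196,.168),-12.2)"
```

```text
0.05951558972920069 43.54357838630676
go [243.3   1.2   3.2] [-0.  -0.  21.9]
```

To row units: 243 mm / 750 = 0.324, 240 mm / 750 = 0.32, 22 degrees / 360 = 0.0611.

jog_arm:
  motion:
    - [0.0333,0,0,0,0,0.0056,50]
    - [0.0867,0,0,0,0,0.0167,50]
    - [0.1467,0.0013,0,0,0,0.0278,50]
    - [0.2067,0.0013,0,0,0,0.0389,50]
    - [0.26,0.0013,0,0,0,0.05,50]
    - [0.3,0.0013,0,0,0,0.0583,50]
    - [0.32,0.0013,0.004,0,0,0.0611,50]
    - [0.324,0.0013,0.004,0,0,0.0611,50]

```text
time_s: 31.65
position: [0.4405, -0.1954, 0.1663]
orientation: [[0.211, 0.977, 0.0], [0.977, -0.211, 0.003], [0.003, -0.0, -1.0]]
contact_force: [-0.5, 0.3, -0.9]
gripper_width: 0.0594
gripper_force: 43.6
```

jog_arm:
  motion:
    - [0,0,0,0,0,0,50]
    - [0,0,0,0,0,0,50]
    - [0,0,0,0,0,0,50]
    - [0,0,0,0,0,0,50]
    - [0,0,0,0,0,0,50]
    - [0,0,0,0,0,0,50]
    - [0,0,0,0,0,0,50]
    - [0,0,0,0,0,0,50]

```text
time_s: 32.65
position: [0.4406, -0.1967, 0.1663]
orientation: [[0.213, 0.977, 0.0], [0.977, -0.213, 0.0], [0.0, 0.0, -1.0]]
contact_force: [-0.9, 0.3, -1.2]
gripper_width: 0.0595
gripper_force: 43.6
```

```bash
python3 -c "
from h import *
s=get_state();print(s['position'],s['gripper_width'])
go((.4402,-.1966,.1075),-12.2)"
```

```text
[ 0.4406 -0.1967  0.1663] 0.05947308092136776
go [ 0.  -0.4 58.8] [ 0.  -0.  -0.1]
```

Seated TCP z should be 0.098 + 0.0095 = 0.1075, which is 59 mm down.

To row units: 59 mm / 750 = 0.0787, 57 mm / 750 = 0.076.

jog_arm:
  motion:
    - [0,-0.0005,0.0267,0,0,0,50]
    - [0,-0.0005,0.0507,0,0,0,50]
    - [0,-0.0005,0.0613,0,0,0,50]
    - [0,-0.0005,0.0667,0,0,0,50]
    - [0,-0.0005,0.0707,0,0,0,50]
    - [0,-0.0005,0.0733,0,0,0,50]
    - [0,-0.0005,0.076,0,0,0,50]
    - [0,-0.0005,0.0787,0,0,0,50]

```text
time_s: 33.65
position: [0.4405, -0.1966, 0.1084]
orientation: [[0.213, 0.977, -0.0], [0.977, -0.213, 0.001], [0.001, -0.0, -1.0]]
contact_force: [-13.5, 7.9, 42.9]
gripper_width: 0.0591
gripper_force: 48.9
```

```bash
python3 -c "
from h import *
imaging.grab_frame('top');imaging.grab_frame('top')
s=get_state();print(s['position'],s['contact_force'],s['torque'])"
```

```text
[ 0.4405 -0.1966  0.1085] [-8.4031  4.9942 24.1482] [0.9255 1.8804 0.0817]
```

jog_arm:
  motion:
    - [0,0,0,0,0,0,85]
    - [0,0,0,0,0,0,85]
    - [0,0,0,0,0,0,85]
    - [0,0,0,0,0,0,85]
    - [0,0,-0.02,0,0,0,85]
    - [0,0,-0.06,0,0,0,85]
    - [0,0,-0.12,0,0,0,85]
    - [-0.0267,0,-0.1733,0,0,0,85]

```text
time_s: 34.75
position: [0.4362, -0.2149, 0.2384]
orientation: [[0.21, 0.978, 0.001], [0.978, -0.21, 0.002], [0.002, 0.001, -1.0]]
contact_force: [1.2, 0.3, -0.4]
gripper_width: 0.085
gripper_force: 0.0
```

To row units: -50 mm / 750 = -0.0667, -30 mm / 750 = -0.04.

jog_arm:
  motion:
    - [-0.04,0,-0.0133,0,0,0,85]
    - [-0.0667,0,-0.0267,0,0,0,85]
    - [-0.0667,0,-0.0267,0,0,0,85]
    - [-0.0667,0,-0.0267,0,0,0,85]
    - [-0.0667,0,-0.0267,0,0,0,85]
    - [-0.0667,0,-0.0267,0,0,0,85]
    - [-0.0667,0,-0.0267,0,0,0,85]
    - [-0.0667,0,-0.0267,0,0,0,85]

```text
time_s: 35.75
position: [0.4252, -0.265, 0.2573]
orientation: [[0.213, 0.977, -0.0], [0.977, -0.213, -0.0], [-0.0, -0.0, -1.0]]
contact_force: [-0.6, -0.8, 0.6]
gripper_width: 0.0852
gripper_force: 0.0
```

```bash
python3 look.py green .142 w13; python3 -c "
from h import *
im=cv2.imread('pics/w13.png')[0:260,200:420]; s=imaging.grab_frame('side')[140:250,300:430]
a=cv2.resize(im,None,fx=1.7,fy=1.7);b=cv2.resize(s,None,fx=3,fy=3)
o=np.zeros((442,770,3),np.uint8);o[:a.shape[0],:a.shape[1]]=a;o[:b.shape[0],380:380+b.shape[1]]=b[:,:390]
cv2.imwrite('pics/m2.png',o)
go((.471,.078,.25),-14.5)"
```

```text
35.75 [ 0.4252 -0.265   0.2573] yaw -12.30696526316327 0.0023135344892485097
[ 440.5994 -195.7892] (59.54412078857422, 147.8226776123047) -12.292495727539062 cam [ 0.4405 -0.1952  0.3996]
go [344.9 -28.5   7.3] [0.  0.  2.2]
```

View pics/m2.png

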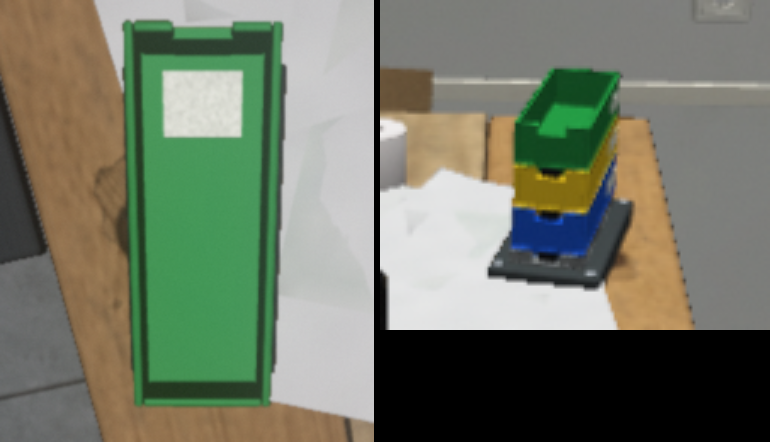

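All three trays are stacked with their lugs in the notches. The stamp is next.

To row units: 345 mm / 750 = 0.46, 340 mm / 750 = 0.4533, 2 degrees / 360 = 0.0056.

jog_arm:
  motion:
    - [0.04,-0.004,0,0,0,0,85]
    - [0.1133,-0.0093,0.0027,0,0,0.0028,85]
    - [0.1933,-0.016,0.0053,0,0,0.0028,85]
    - [0.2733,-0.0227,0.0093,0,0,0.0056,85]
    - [0.3533,-0.0293,0.0093,0,0,0.0056,85]
    - [0.42,-0.0347,0.0093,0,0,0.0056,85]
    - [0.4533,-0.0373,0.0093,0,0,0.0056,85]
    - [0.46,-0.0373,0.0093,0,0,0.0056,85]

```text
time_s: 36.85
position: [0.4715, 0.0788, 0.2501]
orientation: [[0.246, 0.969, -0.0], [0.969, -0.246, -0.001], [-0.001, -0.0, -1.0]]
contact_force: [0.8, -1.1, 0.7]
gripper_width: 0.0851
gripper_force: 0.0
```

```bash
python3 -c "
from h import *
for i in range(5): imaging.grab_frame('top')"; python3 look.py red .077 w14; python3 look.py red .077 w15
python3 - <<'E'
from h import *
# white label on top of the head as a cross-check
im=cv2.imread('pics/w15.png');h=cv2.cvtColor(im,cv2.COLOR_BGR2HSV);c=cam('wrist')
m=mask(im,'red');k=max(cv2.findContours(m,cv2.RETR_EXTERNAL,cv2.CHAIN_APPROX_NONE)[0],key=cv2.contourArea)
x,y,w,hh=cv2.boundingRect(k);print(x,y,w,hh)
f=np.zeros_like(m);cv2.drawContours(f,[k],-1,255,-1)
print('label',*rect(c,cv2.inRange(h,(0,0,140),(180,60,255))&f,.078))
cv2.imwrite('pics/st.png',cv2.resize(im[max(0,y-60):y+hh+60,x-60:x+w+60],None,fx=3,fy=3,interpolation=cv2.INTER_CUBIC))
E
```

```text
37.1 [0.4715 0.0763 0.2505] yaw -14.45575930422219 0.000504397606102794
[164.5644  49.3696] (45.54352569580078, 132.75889587402344) -8.232994079589844 cam [0.4894 0.1454 0.3928]
37.15 [0.4715 0.0765 0.2505] yaw -14.442293061165534 0.0006383183039307518
[164.6174  49.5936] (45.608489990234375, 132.74267578125) -8.203628540039062 cam [0.4893 0.1457 0.3929]
0 255 59 125Traceback (most recent call last):
  File "<stdin>", line 7, in <module>
  File "h.py", line 25, in rect
    else: P=[P[int(np.argmax([cv2.contourArea(k) for k in cs]))]]
                   ~~~~~~~~~^^^^^^^^^^^^^^^^^^^^^^^^^^^^^^^^^^
    return _wrapfunc(a, 'argmax', axis=axis, out=out, **kwds)
    return _wrapit(obj, method, *args, **kwds)
    result = getattr(arr, method)(*args, **kwds)
ValueError: attempt to get argmax of an empty sequence
```

The largest red blob was the robot's own red base, so I'll select the one near the stamp.

Run:
```python
from h import *
im=cv2.imread('pics/w15.png');h=cv2.cvtColor(im,cv2.COLOR_BGR2HSV);c=cam('wrist')
n=(.4885,.146)
m=mask(im,'red');print(*rect(c,m,.077,near=n))
print('label',*rect(c,cv2.inRange(h,(0,0,140),(180,60,255)),.078,near=n))
K,R,t=c;p=K@(R@np.array([*n,.077])+t);u,v=(p[:2]/p[2]).astype(int);print(u,v)
cv2.imwrite('pics/st.png',cv2.resize(im[max(0,v-80):v+80,u-80:u+80],None,fx=3,fy=3,interpolation=cv2.INTER_CUBIC))
```

```text
[486.9857 147.2777] (33.34593200683594, 50.77278518676758) -13.8634033203125
label [486.8411 147.3118] (22.063594818115234, 29.030113220214844) -14.386520385742188
317 134
```

View pics/st.png

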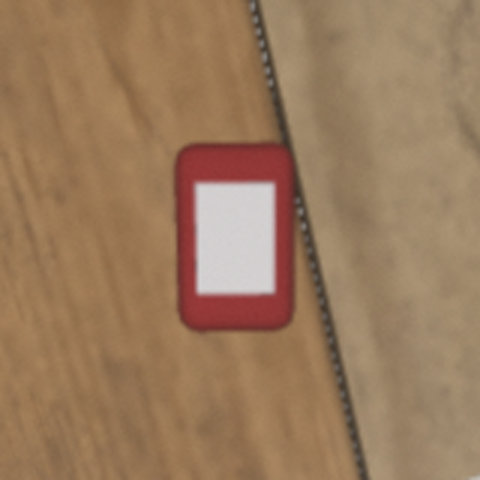

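The stamp is right below the camera, with its head at about (317,134) px, aligned at yaw −14.2°.

```bash
python3 -c "
from h import *
go((.4864,.1474,.044),-14.2)"
```

```text
go [ 72.   -3.2 206.5] [ 0.  -0.  -0.2]
```

To row units: 206 mm / 750 = 0.2747, 195 mm / 750 = 0.26.

jog_arm:
  motion:
    - [0.0333,-0.0013,0.0267,0,0,0,85]
    - [0.0667,-0.004,0.0733,0,0,0,85]
    - [0.0907,-0.004,0.1267,0,0,0,85]
    - [0.096,-0.004,0.18,0,0,0,85]
    - [0.096,-0.004,0.2267,0,0,0,85]
    - [0.096,-0.004,0.26,0,0,0,85]
    - [0.096,-0.004,0.2747,0,0,0,85]
    - [0.096,-0.004,0.2747,0,0,0,85]

```text
time_s: 38.2
position: [0.4863, 0.148, 0.0443]
orientation: [[0.248, 0.969, -0.0], [0.969, -0.248, -0.001], [-0.001, -0.0, -1.0]]
contact_force: [0.3, -0.1, 0.8]
gripper_width: 0.085
gripper_force: 0.0
```

jog_arm:
  motion:
    - [0,0,0,0,0,0,70]
    - [0,0,0,0,0,0,50]
    - [0,0,0,0,0,0,38]
    - [0,0,0,0,0,0,25]
    - [0,0,0,0,0,0,25]
    - [0,0,0,0,0,0,25]
    - [0,0,0,0,0,0,25]
    - [0,0,-0.0133,0,0,0,25]

```text
time_s: 39.2
position: [0.4858, 0.1482, 0.0542]
orientation: [[0.247, 0.969, -0.001], [0.969, -0.247, -0.001], [-0.001, -0.001, -1.0]]
contact_force: [-0.7, -0.8, -1.7]
gripper_width: 0.0333
gripper_force: 40.0
```

jog_arm:
  motion:
    - [0,0,-0.0267,0,0,0,25]
    - [0,0,-0.0667,0,0,0,25]
    - [0,0,-0.1133,0,0,0,25]
    - [0,0,-0.16,0,0,0,25]
    - [0,0,-0.1933,0,0,0,25]
    - [0,0,-0.2067,0,0,0,25]
    - [0,0,-0.2067,0,0,0,25]
    - [0,0,-0.2067,0,0,0,25]

```text
time_s: 40.2
position: [0.4857, 0.1483, 0.2083]
orientation: [[0.247, 0.969, -0.001], [0.969, -0.247, -0.001], [-0.001, -0.001, -1.0]]
contact_force: [-0.5, -0.3, -1.0]
gripper_width: 0.0332
gripper_force: 40.0
```

```bash
python3 -c "
from h import *
s=get_state();print(s['gripper_width'],s['gripper_force'])
go((.4403,-.1957,.208),-12.3)"
```

```text
0.03318995259117538 39.9917919098516
go [-344.5   41.     0.7] [-0.1  0.1 -2. ]
```

To row units: -344 mm / 750 = -0.4587, -335 mm / 750 = -0.4467, -2 degrees / 360 = -0.0056.

jog_arm:
  motion:
    - [-0.04,0.0053,0,0,0,0,25]
    - [-0.1133,0.0133,0,0,0,-0.0028,25]
    - [-0.1933,0.0227,0,0,0,-0.0028,25]
    - [-0.2667,0.032,0,0,0,-0.0028,25]
    - [-0.34,0.04,0,0,0,-0.0056,25]
    - [-0.4067,0.048,0,0,0,-0.0056,25]
    - [-0.4467,0.0533,0,0,0,-0.0056,25]
    - [-0.4587,0.0547,0,0,0,-0.0056,25]

```text
time_s: 41.2
position: [0.4394, -0.1977, 0.2087]
orientation: [[0.217, 0.976, -0.001], [0.976, -0.217, 0.0], [-0.0, -0.001, -1.0]]
contact_force: [0.3, 0.4, -0.5]
gripper_width: 0.0332
gripper_force: 40.0
```

jog_arm:
  motion:
    - [0,0,0,0,0,0,25]
    - [0,0,0,0,0,0,25]
    - [0,0,0,0,0,0,25]
    - [0,0,0,0,0,0,25]
    - [0,0,0,0,0,0,25]
    - [0,0,0,0,0,0,25]
    - [0,0,0,0,0,0,25]
    - [0,0,0,0,0,0,25]

```text
time_s: 42.2
position: [0.441, -0.195, 0.2094]
orientation: [[0.213, 0.977, 0.0], [0.977, -0.213, -0.0], [-0.0, 0.0, -1.0]]
contact_force: [-0.5, 0.6, -0.6]
gripper_width: 0.0333
gripper_force: 39.9
```

```bash
python3 -c "
from h import *
s=get_state();print(s['gripper_width'],s['gripper_force'])
go((.4403,-.1957,.1535),-12.3)"
```

```text
0.03326064813452441 39.949635863886215
go [-0.8 -0.6 55.9] [ 0.  0. -0.]
```

To row units: 55 mm / 750 = 0.0733, 54 mm / 750 = 0.072.

jog_arm:
  motion:
    - [-0.0013,-0.0013,0.024,0,0,0,25]
    - [-0.0013,-0.0013,0.0453,0,0,0,25]
    - [-0.0013,-0.0013,0.0587,0,0,0,25]
    - [-0.0013,-0.0013,0.0653,0,0,0,25]
    - [-0.0013,-0.0013,0.0693,0,0,0,25]
    - [-0.0013,-0.0013,0.072,0,0,0,25]
    - [-0.0013,-0.0013,0.0733,0,0,0,25]
    - [-0.0013,-0.0013,0.0733,0,0,0,25]

```text
time_s: 43.2
position: [0.4399, -0.1958, 0.1544]
orientation: [[0.213, 0.977, 0.0], [0.977, -0.213, 0.0], [0.0, 0.0, -1.0]]
contact_force: [0.1, -0.3, -1.4]
gripper_width: 0.033
gripper_force: 40.0
```

```bash
python3 -c "
from h import *
s=get_state();print(s['position'],s['contact_force'],s['torque'])"
```

```text
[ 0.4399 -0.1958  0.1544] [ 0.0798 -0.2541 -1.3634] [-0.0057 -0.0196 -0.0149]
```

To row units: 1 mm / 750 = 0.0013, 0.5 mm / 750 = 0.0007.

jog_arm:
  motion:
    - [0,0,0.0007,0,0,0,25]
    - [0,0,0.0013,0,0,0,25]
    - [0,0,0.0013,0,0,0,25]
    - [0,0,0.0013,0,0,0,45]
    - [0,0,0.0013,0,0,0,65]
    - [0,0,0.0013,0,0,0,80]
    - [0,0,0.0013,0,0,0,80]
    - [0,0,0.0013,0,0,0,80]

```text
time_s: 44.2
position: [0.4398, -0.1958, 0.1533]
orientation: [[0.213, 0.977, -0.0], [0.977, -0.213, -0.0], [-0.0, -0.0, -1.0]]
contact_force: [-0.4, 0.8, -1.1]
gripper_width: 0.0804
gripper_force: 0.0
```

To row units: -160 mm / 750 = -0.2133, -150 mm / 750 = -0.2.

jog_arm:
  motion:
    - [0,0,-0.0133,0,0,0,85]
    - [0,0,-0.04,0,0,0,85]
    - [0,0,-0.08,0,0,0,85]
    - [0,0,-0.12,0,0,0,85]
    - [-0.0533,0,-0.1467,0,0,0,85]
    - [-0.1333,0,-0.16,0,0,0,85]
    - [-0.2,0,-0.16,0,0,0,85]
    - [-0.2133,0,-0.16,0,0,0,85]

```text
time_s: 45.2
position: [0.4056, -0.3538, 0.2741]
orientation: [[0.214, 0.977, -0.001], [0.977, -0.214, -0.002], [-0.002, -0.0, -1.0]]
contact_force: [0.4, 0.8, -0.4]
gripper_width: 0.0853
gripper_force: 0.0
```

```bash
python3 -c "
from h import *
for i in range(3): imaging.grab_frame('wrist')
w=imaging.grab_frame('wrist')[:,160:480]; s=imaging.grab_frame('side')[130:280,250:430]
a=cv2.resize(w,(320,480));b=cv2.resize(s,None,fx=2.6,fy=2.6)
o=np.zeros((480,790,3),np.uint8);o[:,:320]=a;o[:b.shape[0],322:322+b.shape[1]]=b[:480]
cv2.imwrite('pics/end.png',o);s=get_state();print(s['time_s'],s['contact_force'])"
```

```text
45.45 [0.9393 0.0342 0.7589]
```

View pics/end.png

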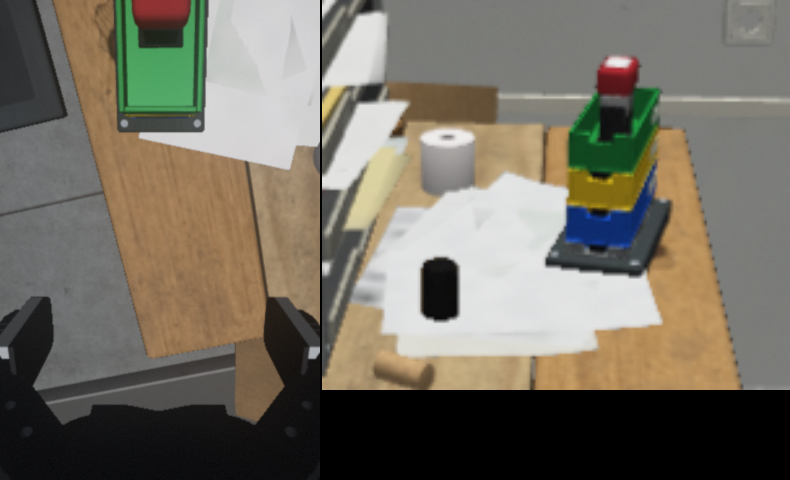

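The stack is seated and the stamp stands upright in the green tray. The gripper is clear and the bystanders have not moved.

```bash
python3 -c "
from workcell import job
print(job.sign_off())"
```

```text
the job is handed in; nothing more can be done
None
```

The job is handed in at about 45 s: the camera views show the blue, yellow and green trays seated in order on the base, the stamp upright in the green tray, and the capsule, cork and roll left alone.

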